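# Fetch the pink stamp from under the desk riser with the reacher

## Robot

A 6-joint arm with a two-finger parallel gripper is mounted at the origin on the work surface. World frame = base frame: x ahead of the robot, y to its left, z up, the work surface at z = 0. Lengths are in m, angles in rad, forces in N, time in s.
With the tool pointing down it reaches from about 0.3 to 0.825 m from the base axis. Payload 5.4 kg.
Tool frame: the origin (TCP) lies at the very end of the fingers, on their centre line; the grasp point (between the pads) lies 19 mm behind it; z points along the fingers, x is the direction in which the jaws open and shut, and the axes are right-handed (so a half turn about z gives the same grasp; the last joint's range is limited). The gripper opens to 92 mm and grips with 3 to 60 N. Pads are 20 mm wide; open, the fingers measure 128 mm over their backs; the gripper's body (75 mm by 189 mm) begins 69 mm behind the grasp point.
Start: joints at [1.034, 0.158, 1.597, -0, 1.386, -0.21], TCP at [0.185, 0.545, 0.215] pointing down, gripper open.
Joint ranges: [-2.91, 2.91], [-0.94, 2.29], [0.18, 2.7], [-1.29, 4.43], [0.17, 2.64], [-3, 3]. Speed limits (rad/s): [2.57, 2.57, 3.14, 3.14, 3.14, 3.14].

## Interface

Orientations are given as a rotation vector (axis times angle).
In Python, from workcell import bot gives the robot as it stands. Calls block until the motion is done:
- bot.goto(position, orientation): joint-space move of the TCP to a pose.
- bot.line_to(position, rot=None, max_speed=0.15): straight line of the TCP; rot=None keeps the orientation; max_speed is the mean speed in m/s.
- bot.set_joints(angles): joint-space move.
- bot.set_gripper(opening, newtons=None): opening from 0.0 (shut) to 1.0 (fully open); newtons is the grip in N (None keeps the last); returns when the fingers have stopped.
- bot.hold(seconds).
- bot.inverse_kinematics(position, orientation): joint angles nearest the present ones, or None.
- bot.read_camera(name): name is "scene" or "top"; returns a dict with "pixels" (384x512x3 uint8, blue, green, red), "fx", "fy", "cx", "cy" (pixels), "R" (3x3) and "t" (3): a world point X has camera coordinates R X + t. Camera axes: x right, y down, z forward; pixel columns grow to the right and rows downward; lengths in m; the calibration is good to about 2 mm. A picture is of the moment at which its call begins. There is no depth.
A pose or a line that the arm cannot do raises bot.MotionError and nothing moves.
- bot.job_done(): hands the job in, once; it reports no verdict.
Readings, each from a call of its own:
- bot.current_clock(): time.
- bot.current_joints(): joint angles.
- bot.current_joint_vel(): joint speeds.
- bot.current_effort(): joint torques, N m.
- bot.current_ee_pos(): TCP position.
- bot.current_tool_rot(): TCP orientation.
- bot.current_contact_force(): force on the tool from outside, world axes, zero at the start.
- bot.current_ft_torque(): the same for the moment, N m.
- bot.current_opening(): opening from 0.0 (shut) to 1.0 (fully open).
Only numpy, scipy, OpenCV 4.12 (cv2) and the standard library are available. Lean on these libraries where they do the work, as an engineer would, in place of code of your own. Each camera call takes 0.05 s, during which the arm holds its last target.

## Task

The pink stamp has slid in under the clear riser. Take the reacher by its grip and trigger, squeeze the trigger so its jaws close on the stamp while it is under there, draw it out, and lower it gently into the free part of the stamp tray before letting it go. Then stand the reacher back on its feet on the open desk, clear of tray and riser, and let go of it; keep your fingers off the stamp and leave everything else where it is.

Things in the scene. Friction and masses are not known exactly. Their poses are not given: they have to be found in the camera images.
- reacher: Short pistol-grip reacher, 0.28 kg, 360 mm long, standing grip-up on the desk on its own feet. Origin: on the desk under its heel; x forward along the tube to the jaws, z up. Feet at z 0: black foot x -80 to 30, 64 mm wide; skid at x 115. Tube 18 mm thick, axis at z 34; grey jaw head x 165 to 211, 52 mm wide, z 22 to 46, so head and jaws pass over a low rim.
- reacher_grip (a point): Where to take hold: reacher frame (-40, 0, 133) mm, 95 mm up the grip, midway between the grip's flat rear face and the free trigger's flat front face, 62 mm apart. The black grip, 128 mm long, 30 mm wide, rises from (0,0,45) along u = (-0.574, 0, 0.819), raked back 35 degrees: point the gripper along -u (tilted 35 degrees, fingers forward and down), closing along (0.819, 0, 0.574).
- reacher_jaws (a point): Midway between the jaw pads when closed on a 40 mm thing: reacher frame (262, 0, 24) mm. Rubber pads 42 mm long, 24 mm high, z 12 to 36 (backing from z 10); tips reach x 285. Open, the pads' middles stand about 87 mm apart and the jaws are 128 mm wide outside.
- trigger (a joint): Travel of the teal trigger bar (26 mm wide, 53 to 131 mm up the grip, parallel to it) toward the grip, m: 0 free, 0.022 fully in. Spring: 8 N to start, 12 N at 0.016. At 0.004 (58 mm over all) the reacher can be carried with jaws wide open; the jaws meet a 40 mm thing near 0.016 (46 mm over all); each newton more adds 0.3 N per jaw: 25 N holds the stamp well. Springs open when let go.
- jaw_l: Left jaw of the reacher, teal with a black rubber pad; origin at its pivot, reacher frame (195, 14, 34) mm. Swings about the reacher's z, 25 rad per m of trigger travel.
- jaw_r: Right jaw, the mirror image; pivot at (195, -14, 34) mm.
- stamp: Self-inking hand stamp with a PINK cap and black foot, lying on its side on the desk under the riser: 78 mm long (x, cap to +x), 40 mm wide (y), 36 mm high, 75 g. Origin at the middle of its underside as it lies; it points roughly along the riser's depth, within 0.3 rad.
- stamp_center (a point): Middle of the pink stamp, 18 mm above its underside.
- riser: Clear acrylic desk riser, fixed: a flat top on two side walls, open at front and back. 260 mm deep (x), 380 mm wide (y), clear height 85 mm, sheet 8 mm. Origin: desk level, middle. Its open front is at x = -130 mm and looks to -x, toward the robot's right side (yaw about 90 degrees); +x leads inward. The side walls' inner faces are at y = +-182 mm.
- tray: Shallow grey stamp tray, fixed, 210 x 150 mm outside, rim 15 mm high, walls and floor 4 mm. Origin: middle of its underside. Two other stamps stand upright at its +x end (x 50 to 96 mm); the free part is from x -100 to 45 mm. Its -x end looks back toward the desk's near right side, which is where the reacher comes in over the rim.
- tray_in (a point): Middle of the tray's inner floor.
- black_stamp: Upright stamp with a black cap in the tray, 36 x 40 x 78 mm, origin under its foot. Leave alone.
- blue_stamp: Upright stamp with a blue cap in the tray, 36 x 40 x 78 mm, origin under its foot. Leave alone.
- stapler: Blue stapler kept under the riser in the other half from the pink stamp, 120 x 34 x 42 mm, origin under its middle, long axis x. Leave alone.
- tape_dispenser: Black tape dispenser, 150 x 60 x 86 mm, origin under its middle, long axis x. Leave alone.
- marker: White and green marker lying on top of the riser, 130 mm long, 19 mm thick, origin under its middle. Leave alone.
- pen_cup: Dark steel pen cup standing on the riser's top at the back, 72 mm wide, pens to 130 mm above the top; origin under its middle. Leave alone.

How it is judged:
On the way, in this order (a step that is already met when the one before it is completed fails the run):
1. under the riser, the trigger is squeezed and both jaws hold the pink stamp (contact force between each of jaw_l, jaw_r and stamp above 0.5 N and value of joint trigger above 0.008 m and x of stamp_center in the frame of riser above -0.13 m), for 0.2 s.
2. the stamp is drawn out in front of the riser, still held by both jaws (contact force between each of jaw_l, jaw_r and stamp above 0.3 N and x of stamp_center in the frame of riser below -0.17 m), for 0.1 s.
3. the stamp is down in the free part of the tray, still held by both jaws (contact force between each of jaw_l, jaw_r and stamp above 0.2 N and x of stamp_center in the frame of tray between -0.085 and 0.04 m and y of stamp_center in the frame of tray between -0.06 and 0.06 m and z of stamp_center in the frame of tray below 0.032 m), for 0.2 s.
At the end, for the whole second after the job is handed in: Pink stamp at rest on its side in the tray's free part (its middle x -85 to 40, y within 60 mm of the tray's centre, at most 32 mm up), jaws off it; reacher still, on its own feet on the desk (within 5 mm and 0.06 rad), off the tray, jaws out of the riser (x of stamp_center in the frame of tray between -0.085 and 0.04 m and y of stamp_center in the frame of tray between -0.06 and 0.06 m and z of stamp_center in the frame of tray below 0.032 m and contact force between reacher and stamp below 0.05 N and linear speed of each of stamp, reacher below 0.02 m/s and angle between reacher's own z axis and vertical below 0.06 rad and height (world z) of reacher between -0.004 and 0.005 m and contact force between reacher and tray below 0.05 N and x of reacher_jaws in the frame of riser below -0.13 m); the robot touches nothing.
It fails at once if the gripper's fingers touch the pink stamp (contact force between the fingers and stamp above 0.5 N).
It fails at once if a stamp standing in the tray is moved more than 20 mm or tipped (distance of any of black_stamp, blue_stamp from where it was at the start of the episode above 0.02 m or angle between any of black_stamp, blue_stamp's own z axis and vertical above 0.35 rad).
It fails at once if the stapler under the riser is moved more than 20 mm or tipped (distance of stapler from where it was at the start of the episode above 0.02 m or angle between stapler's own z axis and vertical above 0.35 rad).
It fails at once if the tape dispenser, marker or pen cup is moved more than 20 mm or tipped (distance of any of tape_dispenser, marker, pen_cup from where it was at the start of the episode above 0.02 m or angle between any of tape_dispenser, marker, pen_cup's own z axis and vertical above 0.35 rad).
It also fails if it takes over 64 s, if anything falls off the work surface, if the arm or the gripper's body presses on something with over 40 N, if the wrist force passes 120 N, or if a joint passes its speed limit or range.

## Working session

There is one attempt and no reset: what is moved stays moved. The work goes in short steps, each a Python script; the robot and the scene stay as the last script left them, time stands still between calls to the robot, and variables do not carry over. Pictures are saved under pics/ and viewed, and the job is handed in when it is done.

```bash
ls; mkdir -p pics; python3 - <<'E'
from workcell import bot
import cv2,numpy as np,pickle
d={}
for n in("scene","top"):
    c=bot.read_camera(n); d[n]=c; cv2.imwrite(f"pics/{n}0.png",c["pixels"])
    R=np.array(c["R"]);t=np.array(c["t"]);print(n,c["fx"],c["cx"],c["cy"],R.round(3).tolist(),(-R.T@t).round(3))
pickle.dump(d,open("cam0.pkl","wb"))
print(bot.current_clock(),bot.current_tool_rot(),bot.current_contact_force())
E
```

```text
pics
scene 368.72661631786553 259.29377283995547 194.1973636712703 [[0.434, 0.901, -0.02], [0.475, -0.248, -0.844], [-0.765, 0.357, -0.536]] [ 1.48  -0.437  0.758]
top 452.49539397445835 250.6317322967935 189.52295332390298 [[-0.017, -1.0, -0.004], [-0.991, 0.017, -0.136], [0.136, 0.002, -0.991]] [ 0.403 -0.019  1.262]
0.1 [ 2.55262640e+00  1.83012671e+00 -2.35116574e-03] [-0.65600798 -0.74341074  0.12697267]
```

View pics/scene0.png

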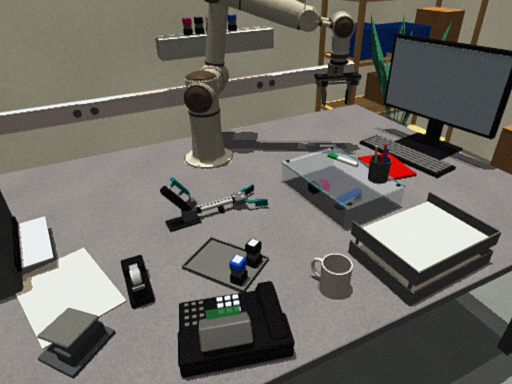

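View pics/top0.png

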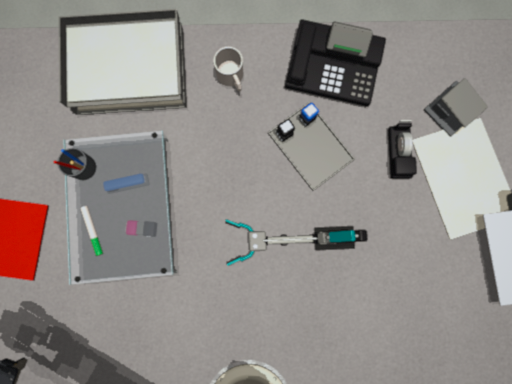

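```bash
python3 - <<'E'
import cv2,pickle
d=pickle.load(open("cam0.pkl","rb"))
p=d["top"]["pixels"]
def crop(p,x0,y0,x1,y1,s,n): cv2.imwrite(f"pics/{n}.png",cv2.resize(p[y0:y1,x0:x1],None,fx=s,fy=s,interpolation=cv2.INTER_CUBIC))
crop(p,215,205,375,280,5,"c_reach")
crop(p,55,125,185,290,3.5,"c_riser")
crop(p,255,90,365,195,5,"c_tray")
crop(d["scene"]["pixels"],150,140,410,300,3,"c_scene")
E
```

```text
(no output)
```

View pics/c_reach.png

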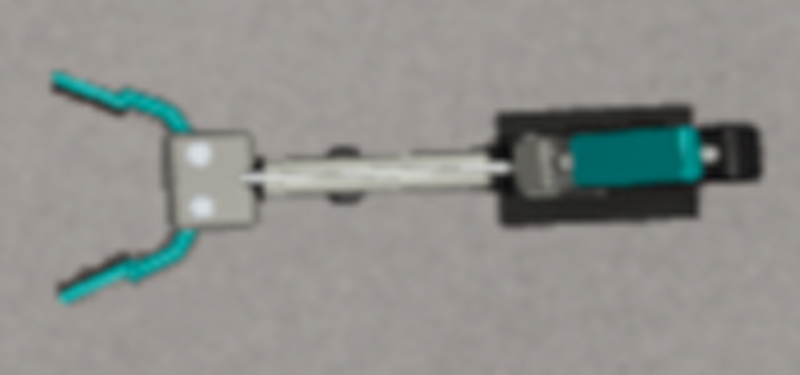

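View pics/c_riser.png

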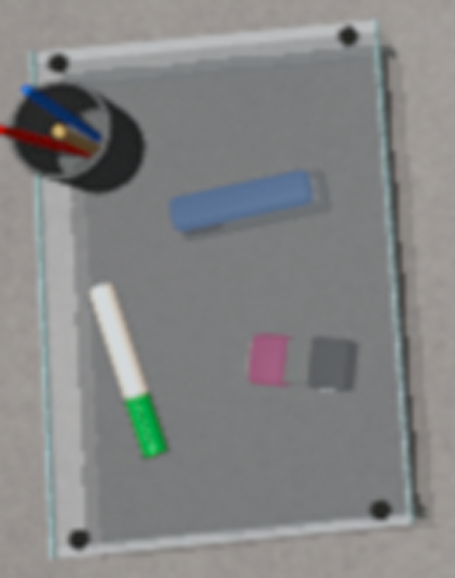

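View pics/c_tray.png

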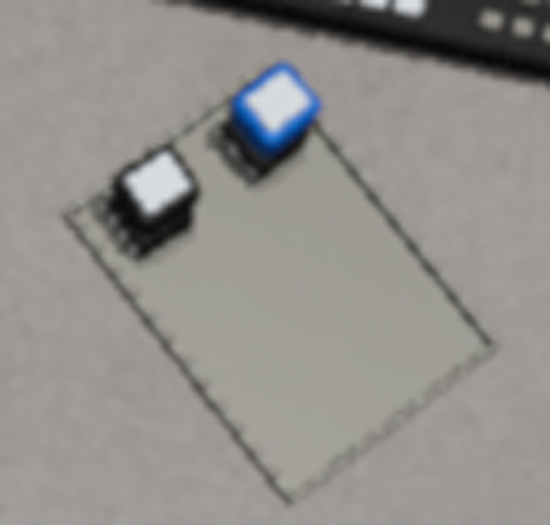

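View pics/c_scene.png

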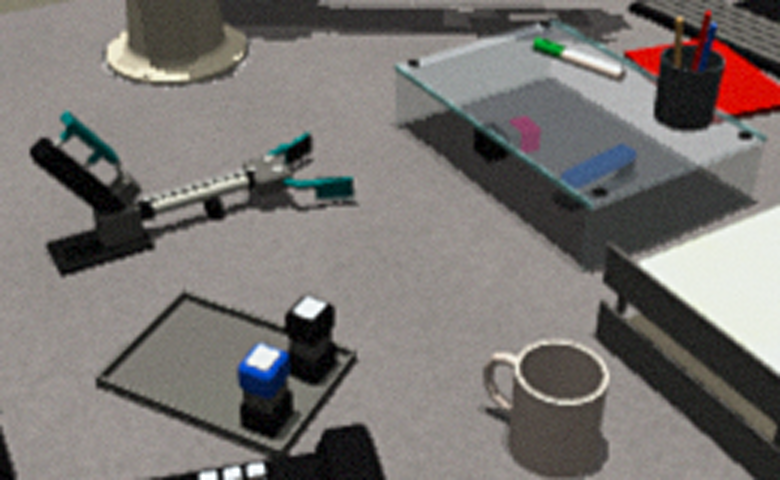

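```bash
cat > h.py <<'E'
import numpy as np,pickle,cv2
from scipy.optimize import least_squares
from scipy.spatial.transform import Rotation as Rot
def proj(c,X):
    p=np.asarray(X)@np.array(c["R"]).T+np.array(c["t"])
    return np.c_[c["fx"]*p[:,0]/p[:,2]+c["cx"],c["fy"]*p[:,1]/p[:,2]+c["cy"]]
def place(q,L):
    L=np.asarray(L,float)/1000;c,s=np.cos(q[2]),np.sin(q[2])
    return np.c_[q[0]+c*L[:,0]-s*L[:,1],q[1]+s*L[:,0]+c*L[:,1],L[:,2]]
def unc(P,o,s): return (np.array(P,float)+.5)/s-.5+np.array(o)
def fit(obs,q0):
    f=lambda q:np.concatenate([(proj(c,place(q,L))-P).ravel() for c,L,P in obs])
    r=least_squares(f,q0,loss='soft_l1');return r.x,f(r.x).reshape(-1,2)
E
cat > fit0.py <<'E'
from h import *
d=pickle.load(open("cam0.pkl","rb"));T,S=d["top"],d["scene"]
us=lambda P:unc(P,(150,140),3)
res={}
res["reacher"]=fit([(T,[[211,-26,46],[165,-26,46],[165,26,46],[195,-14,46],[195,14,46],[30,-32,8],[30,32,8],[-80,-32,8],[-80,32,8]],
 unc([[165,137],[257,132],[258,226],[199,153],[201,207],[498,113],[500,224],[692,105],[698,216]],(215,205),5))],[.3,-.1,1.57])
L=[[-130,-190,93],[-130,190,93],[130,190,93],[130,-190,93]]
o1=(T,L,unc([[376,20],[412,520],[53,556],[33,52]],(55,125),3.5));o2=(S,L,us([[592,205],[397,67],[553,22],[763,137]]))
res["riserT"]=fit([o1],[.3,.35,1.57]);res["riser"]=fit([o1,o2],[.3,.35,1.57])
res["stampT"]=fit([(T,[[39,-19,36],[39,19,36],[-39,-20,2],[-39,20,2]],unc([[250,335],[248,383],[357,340],[354,390]],(55,125),3.5))],[.3,.3,1.57])
L=[[-105,75,15],[-105,-75,15],[105,75,15]]
o1=(T,L,unc([[290,503],[495,347],[65,215]],(255,90),5));o2=(S,L,us([[185,293],[99,381],[355,355]]))
res["trayT"]=fit([o1],[.5,-.2,.65]);res["tray"]=fit([o1,o2],[.5,-.2,.65])
for k,(q,r) in res.items(): print(k,q.round(4),r.round(1).tolist())
pickle.dump({k:v[0] for k,v in res.items()},open("pose.pkl","wb"))
# overlay
def box(x0,x1,y0,y1,z0,z1):
    P=[[x,y,z] for x in(x0,x1) for y in(y0,y1) for z in(z0,z1)]
    return P,[(0,1),(2,3),(4,5),(6,7),(0,2),(1,3),(4,6),(5,7),(0,4),(1,5),(2,6),(3,7)]
B=[("reacher",box(-80,30,-32,32,0,8)),("reacher",box(165,211,-26,26,22,46)),("riser",box(-130,130,-190,190,0,93)),("stampT",box(-39,39,-20,20,0,36)),("tray",box(-105,105,-75,75,0,15))]
for n,c,(x0,y0,x1,y1) in(("T",T,(50,90,380,300)),("S",S,(150,140,410,300))):
    s=2.4 if n=="T" else 3
    im=cv2.resize(c["pixels"][y0:y1,x0:x1],None,fx=s,fy=s)
    for k,(P,E) in B:
        u=(proj(c,place(res[k][0],P))-[x0,y0]+.5)*s-.5
        for a,b in E: cv2.line(im,tuple(int(v) for v in u[a].round()),tuple(int(v) for v in u[b].round()),(0,255,255),1)
    cv2.imwrite(f"pics/ov{n}.png",im)
E
python3 fit0.py
```

```text
reacher [ 0.4365 -0.2192  1.5991] [[0.4, -0.7], [-0.8, -0.4], [-0.1, 0.3], [-0.2, 0.4], [-0.1, 0.1], [-0.7, -0.4], [0.4, 0.7], [0.2, -0.6], [0.8, 0.5]]
riserT [0.5283 0.3312 1.6499] [[-0.2, -0.9], [-0.1, 0.9], [0.3, 0.6], [0.0, -0.8]]
riser [0.5294 0.3314 1.6486] [[-0.2, -1.2], [-0.3, 0.6], [0.2, 0.1], [0.1, -1.3], [-0.1, -0.5], [-0.9, -1.2], [-1.0, -1.4], [0.6, -0.3]]
stampT [0.4716 0.2855 1.5172] [[-0.3, -0.2], [-0.7, 0.2], [0.5, -0.1], [0.4, 0.0]]
trayT [ 0.696  -0.187   0.6292] [[-0.1, 0.6], [1.1, -0.1], [-0.9, -0.5]]
tray [ 0.6984 -0.1878  0.6221] [[-0.2, -0.2], [1.2, -0.7], [-0.5, -1.6], [-0.5, -1.9], [-1.5, -2.4], [0.9, -2.2]]
```

View pics/ovT.png

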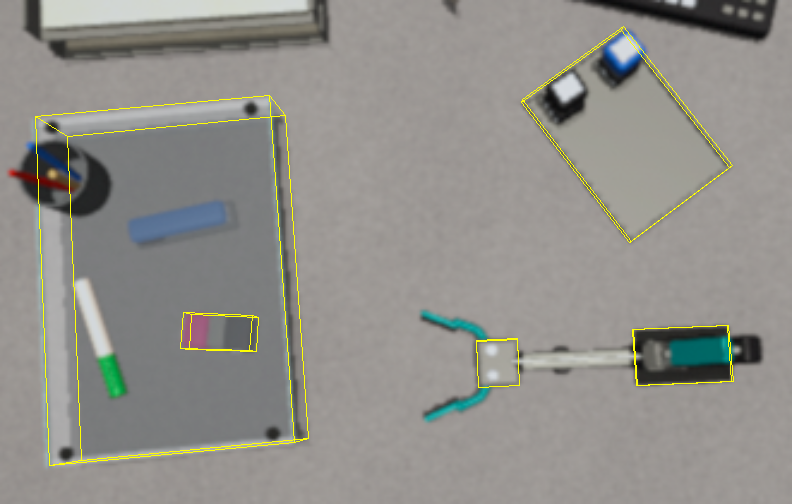

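View pics/ovS.png

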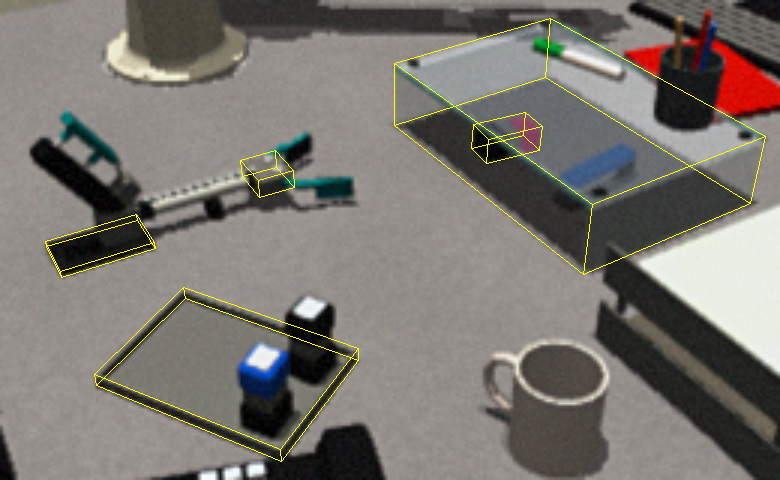

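```bash
cat >> h.py <<'E'
P=pickle.load(open("pose.pkl","rb")) if __import__('os').path.exists("pose.pkl") else {}
A=np.deg2rad(35)
D=np.array([np.cos(A),0,np.sin(A)]);U=np.array([-np.sin(A),0,np.cos(A)])
def tool(q,z=0.,w=.062,back=0.,flip=1):
    """reacher pose q=(x,y,yaw), height z, finger gap w -> TCP pos, rotvec"""
    Rz=Rot.from_euler('z',q[2]).as_matrix()
    g=np.array([-.040,0,.133])-D*(.062-w)/2
    p=g+U*(back-.019)
    Rt=np.c_[flip*D,flip*np.array([0,-1,0]),-U]
    return np.array([q[0],q[1],z])+Rz@p, Rot.from_matrix(Rz@Rt).as_rotvec()
def at(jaw,yaw,L=.262):
    return np.array([jaw[0]-L*np.cos(yaw),jaw[1]-L*np.sin(yaw),yaw])
def trayp(x,y):
    return place(P["tray"],[[x,y,0]])[0][:2]
E
python3 - <<'E'
from h import *
from workcell import bot
r=P["reacher"];s=P["stampT"];t=P["tray"]
W={"grasp":(r,0,.062,0),"pre":(r,0,.062,.12),"under":(at(s,s[2]),0,.058,0),"out":(at(s+[-.01,-.15,0],s[2]),.05,.046,0),
"tray":(at(trayp(-25,0),t[2]),.005,.046,0),"trayup":(at(trayp(-25,0),t[2]),.06,.046,0),"trayback":(at(trayp(-185,0),t[2]),.03,.046,0),
"mid":([.40,-.25,1.1],.06,.046,0)}
for k,(q,z,w,b) in W.items():
    for f in(1,-1):
        p,o=tool(q,z,w,b,f); j=bot.inverse_kinematics(p,o)
        print(k,f,p.round(3),None if j is None else np.round(j,2))
E
```

```text
grasp 1 [ 0.437 -0.248  0.117] [-0.97  0.43  1.59  0.32  1.65 -2.63]
grasp -1 [ 0.437 -0.248  0.117] [-0.97  0.43  1.59  0.32  1.65  0.51]
pre 1 [ 0.439 -0.317  0.216] [-1.03  0.44  1.36  0.3   1.87 -2.61]
pre -1 [ 0.439 -0.317  0.216] [-1.03  0.44  1.36  0.3   1.87  0.53]
under 1 [ 0.456 -0.007  0.116] [-0.65  0.12  1.98  0.5   1.44 -2.34]
under -1 [ 0.456 -0.007  0.116] [-0.65  0.12  1.98  0.5   1.44  0.8 ]
out 1 [ 0.446 -0.162  0.163] [-0.89  0.22  1.75  0.4   1.64 -2.47]
out -1 [ 0.446 -0.162  0.163] [-0.89  0.22  1.75  0.4   1.64  0.67]
tray 1 [ 0.436 -0.376  0.118] [-1.25  0.3   1.76  0.6   1.34 -2.09]
tray -1 [ 0.436 -0.376  0.118] [-1.25  0.3   1.76  0.6   1.34  1.05]
trayup 1 [ 0.436 -0.376  0.173] [-1.25  0.22  1.73  0.59  1.42 -2.03]
trayup -1 [ 0.436 -0.376  0.173] [-1.25  0.22  1.73  0.59  1.42  1.11]
trayback 1 [ 0.306 -0.469  0.143] [-1.51  0.34  1.64  0.51  1.52 -2.25]
trayback -1 [ 0.306 -0.469  0.143] [-1.51  0.34  1.64  0.51  1.52  0.89]
mid 1 [ 0.384 -0.282  0.173] [-1.2   0.16  1.8   0.44  1.61 -2.38]
mid -1 [ 0.384 -0.282  0.173] [-1.2   0.16  1.8   0.44  1.61  0.76]
```

```bash
python3 - <<'E'
from h import *
from workcell import bot
r=P["reacher"]
p=np.array(bot.current_ee_pos());bot.line_to(p+[0,0,.12],max_speed=.25)
bot.goto(*tool(r,0,.062,.12,-1))
print(bot.current_clock(),np.round(bot.current_joints(),2),bot.current_contact_force())
c=bot.read_camera("scene");cv2.imwrite("pics/s1.png",cv2.resize(c["pixels"][120:290,100:400],None,fx=2.6,fy=2.6))
c=bot.read_camera("top");cv2.imwrite("pics/t1.png",cv2.resize(c["pixels"][180:300,220:420],None,fx=4,fy=4))
E
```

```text
3.9333 [-1.02  0.44  1.36  0.3   1.87  0.53] [ 0.50917793  0.81636613 -0.56450131]
```

View pics/s1.png

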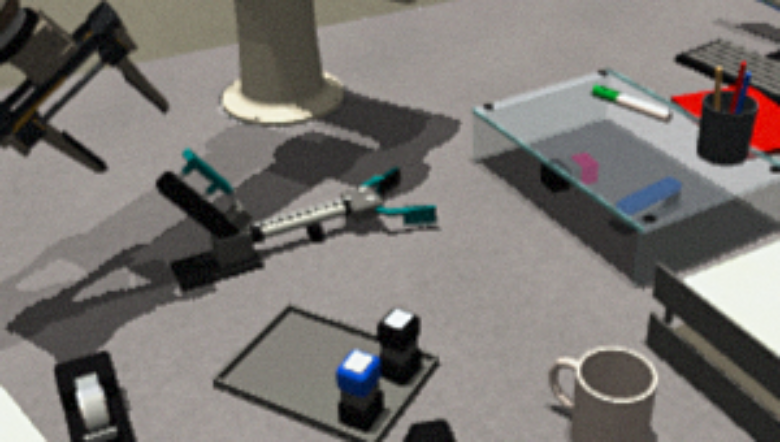

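View pics/t1.png

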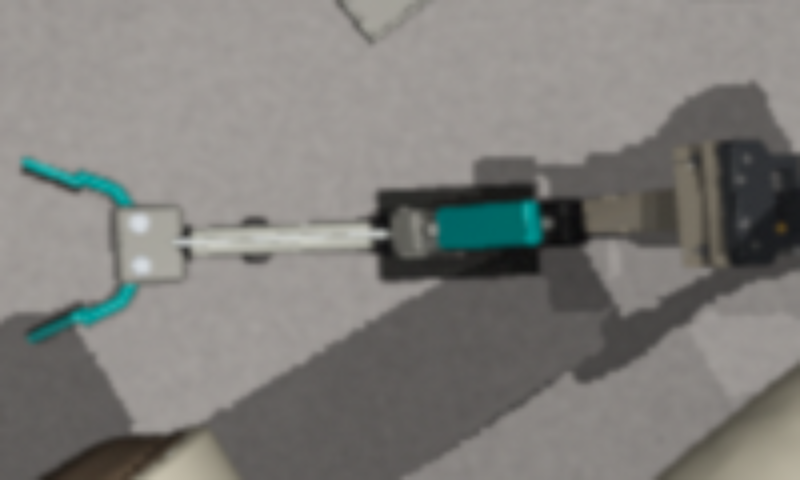

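```bash
python3 - <<'E'
from h import *
from workcell import bot
r=P["reacher"]
bot.line_to(tool(r,0,.062,0,-1)[0],max_speed=.1)
print(bot.current_clock(),bot.current_contact_force())
bot.set_gripper(.058/.092,30)
print(bot.current_clock(),bot.current_opening()*92,np.round(bot.current_contact_force(),2),np.round(bot.current_ft_torque(),2))
c=bot.read_camera("scene");cv2.imwrite("pics/s2.png",cv2.resize(c["pixels"][120:290,100:400],None,fx=2.6,fy=2.6))
c=bot.read_camera("top");cv2.imwrite("pics/t2.png",cv2.resize(c["pixels"][205:280,215:375],None,fx=5,fy=5,interpolation=cv2.INTER_CUBIC))
E
```

```text
5.3833 [-0.29121815 -0.00484537  0.38494728]
6.0333 57.90575715221643 [-1.06 -0.17 -2.28] [-0.82  0.11  0.01]
```

View pics/s2.png

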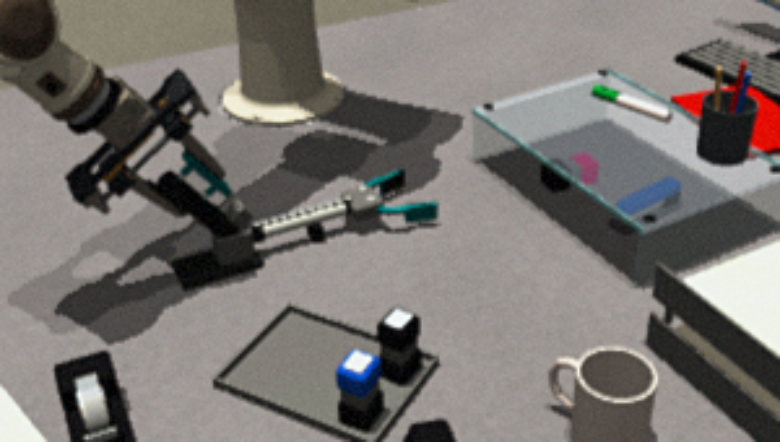

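View pics/t2.png

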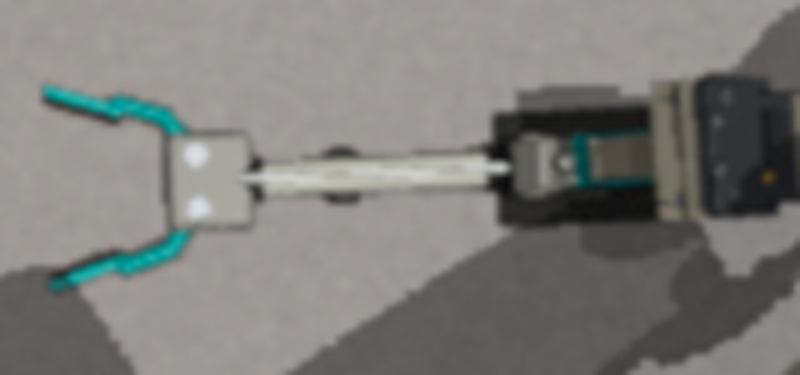

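```bash
python3 - <<'E'
from h import *
from workcell import bot
r=P["reacher"];s=P["stampT"];d=np.array([np.cos(s[2]),np.sin(s[2])])
def go(off,z,w,sp):
    p,o=tool(at(s[:2]+off*d,s[2]),z,w,0,-1);bot.line_to(p,rot=o,max_speed=sp)
go(-.15,.004,.058,.08)
go(-.005,.003,.058,.08)
go(-.005,.001,.058,.05)
print(bot.current_clock(),bot.current_opening()*92,np.round(bot.current_contact_force(),2),np.round(bot.current_ft_torque(),2))
c=bot.read_camera("scene");cv2.imwrite("pics/s3.png",cv2.resize(c["pixels"][120:280,180:420],None,fx=3.3,fy=3.3,interpolation=cv2.INTER_CUBIC))
c=bot.read_camera("top");cv2.imwrite("pics/t3.png",cv2.resize(c["pixels"][180:280,90:250],None,fx=5,fy=5,interpolation=cv2.INTER_CUBIC))
pickle.dump(c,open("t3.pkl","wb"))
E
```

```text
9.65 57.879761005363335 [ 0.43 -1.15 -2.98] [-0.74  0.21 -0.06]
```

View pics/s3.png

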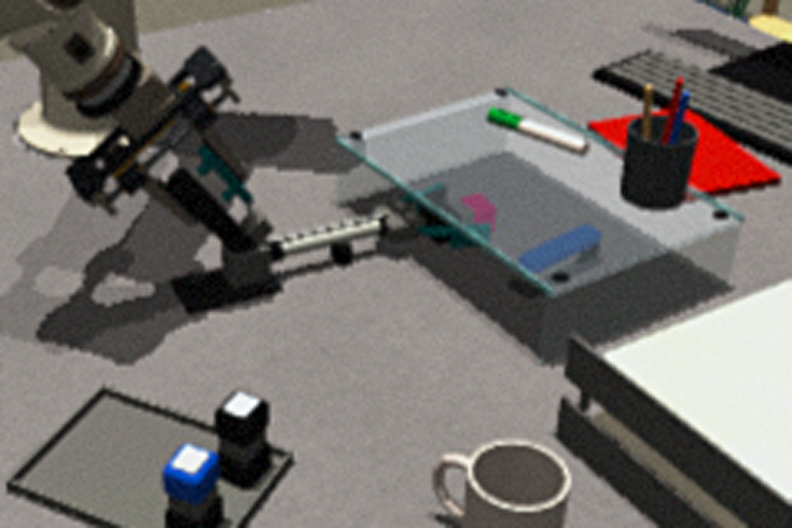

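View pics/t3.png

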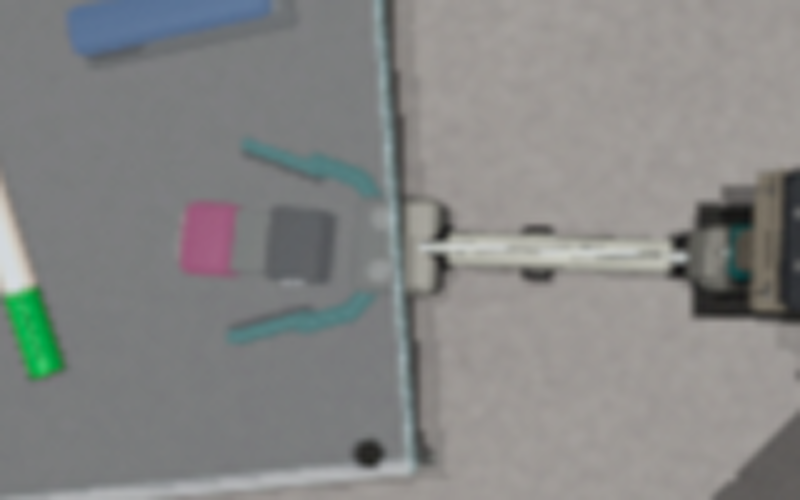

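```bash
python3 - <<'E'
from h import *
s=P["stampT"];c=pickle.load(open("t3.pkl","rb"))
d=np.array([np.cos(s[2]),np.sin(s[2])]);q=at(s[:2]-.005*d,s[2])
L=[[195,-14,47],[195,14,47],[165,-26,47],[165,26,47],[30,-32,9],[30,32,9]]
print((((proj(c,place(q,L))-[90,180])+.5)*5-.5).round(0).tolist())
print((((proj(c,place(s,[[39,-20,36],[39,20,36],[-39,-20,36],[-39,20,36]]))-[90,180])+.5)*5-.5).round(0).tolist())
E
```

```text
[[381.0, 218.0], [378.0, 271.0], [438.0, 198.0], [432.0, 295.0], [693.0, 201.0], [688.0, 317.0]]
[[181.0, 201.0], [176.0, 275.0], [325.0, 206.0], [320.0, 280.0]]
```

```bash
python3 - <<'E'
from h import *
from workcell import bot
bot.set_gripper(.052/.092,28)
print(bot.current_clock(),bot.current_opening()*92)
bot.set_gripper(.040/.092,28)
bot.hold(.4)
print(bot.current_clock(),bot.current_opening()*92,np.round(bot.current_contact_force(),2),np.round(bot.current_ft_torque(),2))
c=bot.read_camera("scene");cv2.imwrite("pics/s4.png",cv2.resize(c["pixels"][120:280,180:420],None,fx=3.3,fy=3.3,interpolation=cv2.INTER_CUBIC))
c=bot.read_camera("top");cv2.imwrite("pics/t4.png",cv2.resize(c["pixels"][180:280,90:250],None,fx=5,fy=5,interpolation=cv2.INTER_CUBIC))
E
```

```text
10.05 51.68125106148116
10.7083 45.38106491417349 [ 0.61 -0.01 -2.33] [-0.41  0.21  0.  ]
```

View pics/s4.png

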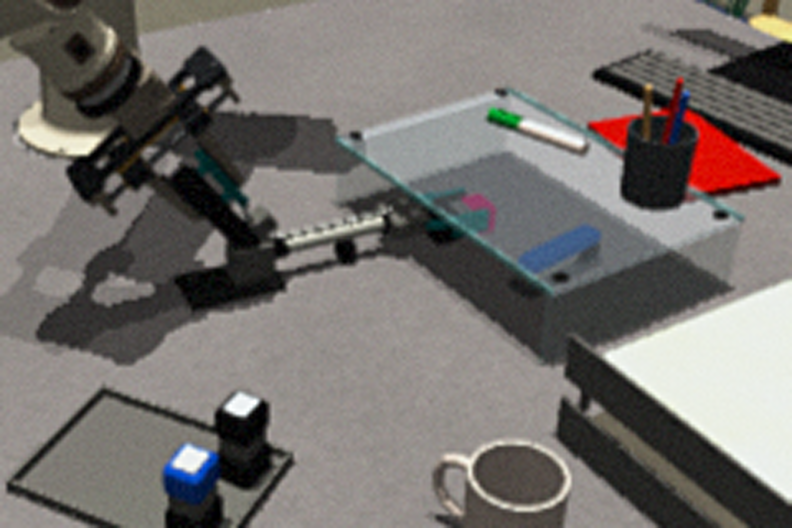

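View pics/t4.png

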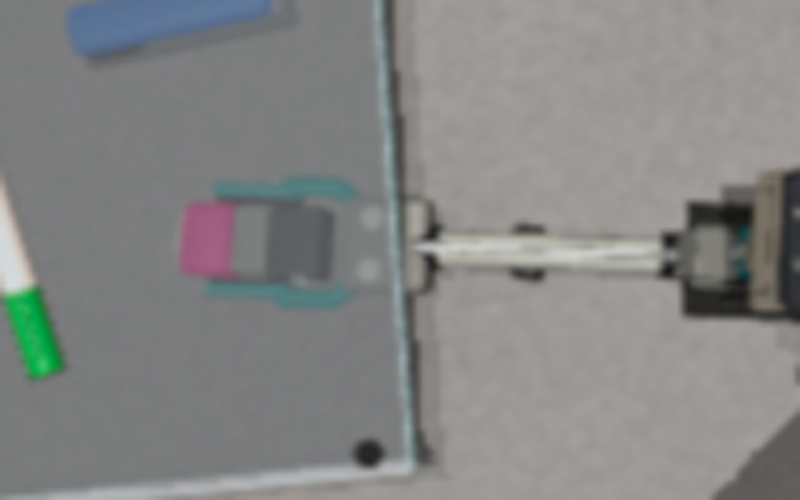

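```bash
python3 - <<'E'
from h import *
from workcell import bot
s=P["stampT"];d=np.array([np.cos(s[2]),np.sin(s[2]),0])
p=np.array(bot.current_ee_pos())
bot.line_to(p+[0,0,.008],max_speed=.04)
bot.line_to(p+[0,0,.008]-.17*d,max_speed=.09)
bot.hold(.15)
print(bot.current_clock(),bot.current_opening()*92,np.round(bot.current_contact_force(),2),np.round(bot.current_ft_torque(),2))
c=bot.read_camera("scene");cv2.imwrite("pics/s5.png",cv2.resize(c["pixels"][120:280,150:390],None,fx=3.3,fy=3.3,interpolation=cv2.INTER_CUBIC))
c=bot.read_camera("top");cv2.imwrite("pics/t5.png",cv2.resize(c["pixels"][180:280,150:310],None,fx=5,fy=5,interpolation=cv2.INTER_CUBIC))
E
```

```text
13.35 45.18095922262164 [-0.1   0.59 -3.61] [-1.05  0.22  0.02]
```

View pics/s5.png

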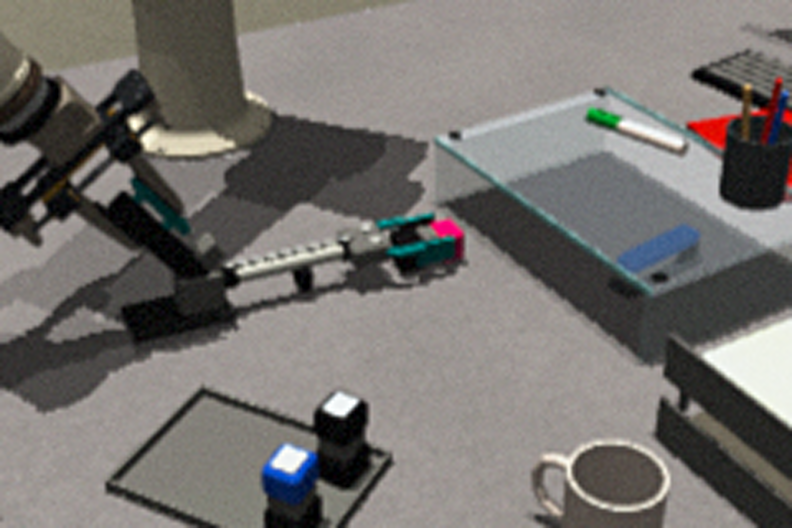

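View pics/t5.png

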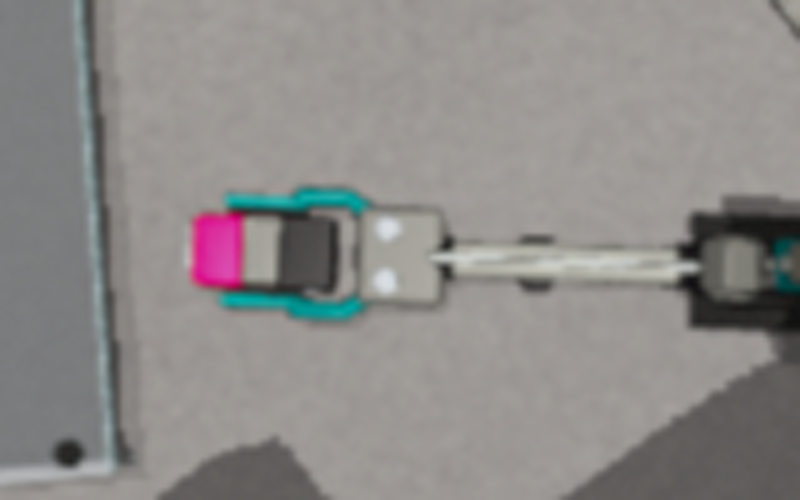

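```bash
python3 - <<'E'
from h import *
from workcell import bot
t=P["tray"];w=.0452
p=np.array(bot.current_ee_pos())
bot.line_to(p+[0,0,.045],max_speed=.1)
def go(x,z,sp):
    p,o=tool(at(trayp(x,0),t[2]),z,w,0,-1);bot.line_to(p,rot=o,max_speed=sp)
go(-185,.055,.1)
go(-30,.055,.09)
bot.hold(.2)
print(bot.current_clock(),bot.current_opening()*92,np.round(bot.current_contact_force(),2),np.round(bot.current_ft_torque(),2))
c=bot.read_camera("scene");cv2.imwrite("pics/s6.png",cv2.resize(c["pixels"][150:310,120:360],None,fx=3.3,fy=3.3,interpolation=cv2.INTER_CUBIC))
c=bot.read_camera("top");cv2.imwrite("pics/t6.png",cv2.resize(c["pixels"][90:230,250:410],None,fx=4,fy=4,interpolation=cv2.INTER_CUBIC))
E
```

```text
19.4833 45.319933848301226 [-0.14 -0.89 -3.  ] [-0.57  0.98  0.02]
```

View pics/s6.png

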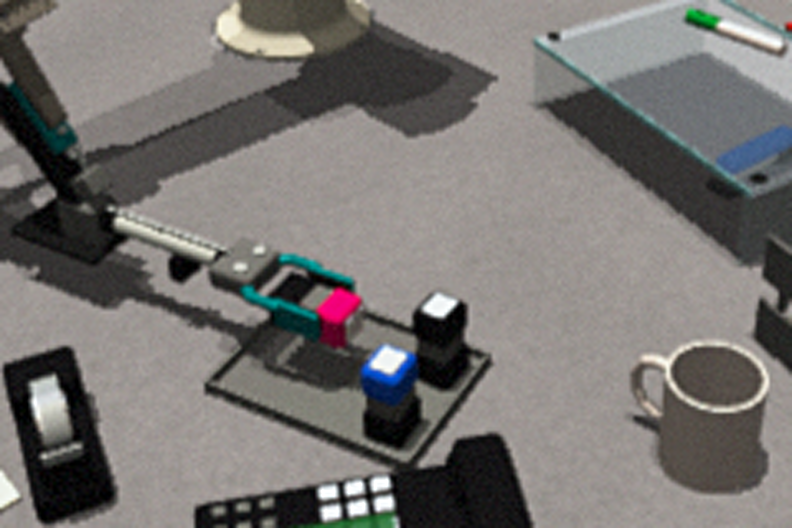

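View pics/t6.png

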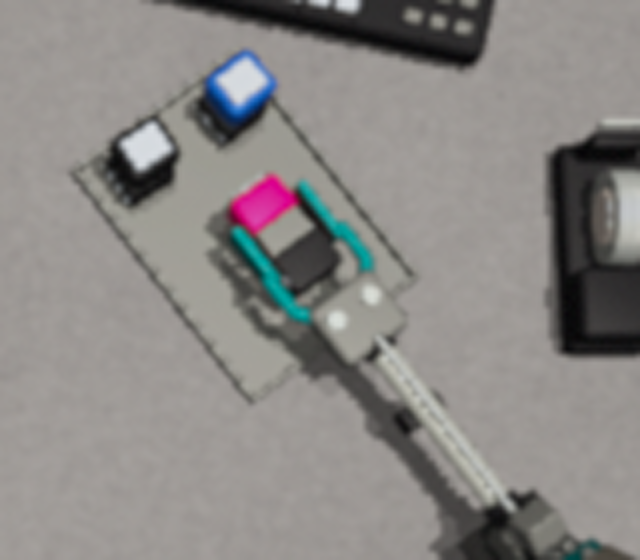

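```bash
python3 - <<'E'
from h import *
from workcell import bot
t=P["tray"];w=.0453
def go(x,z,sp):
    p,o=tool(at(trayp(x,0),t[2]),z,w,0,-1);bot.line_to(p,rot=o,max_speed=sp)
go(-30,.016,.05)
bot.hold(.3);f0=np.array(bot.current_contact_force());print(f0.round(2))
for z in np.arange(.014,.0049,-.001):
    go(-30,z,.02);bot.hold(.12);f=np.array(bot.current_contact_force());m=np.array(bot.current_ft_torque())
    print(round(z,4),(f-f0).round(2),m.round(2))
    if f[2]-f0[2]>1.2: break
print(bot.current_clock(),bot.current_opening()*92)
c=bot.read_camera("scene");cv2.imwrite("pics/s7.png",cv2.resize(c["pixels"][150:310,120:360],None,fx=3.3,fy=3.3,interpolation=cv2.INTER_CUBIC))
c=bot.read_camera("top");cv2.imwrite("pics/t7.png",cv2.resize(c["pixels"][90:230,250:410],None,fx=4,fy=4,interpolation=cv2.INTER_CUBIC))
E
```

```text
[ 0.11 -0.64 -3.29]
0.014 [-0.54  0.23  0.57] [-0.49  0.94  0.03]
0.013 [-0.79  0.95 -0.34] [-0.5   0.97 -0.01]
0.012 [-0.32  1.07  0.85] [-0.53  1.03 -0.  ]
0.011 [0.41 0.87 0.19] [-0.57  1.04 -0.04]
0.01 [-0.56  0.06 -0.33] [-0.61  1.02 -0.01]
0.009 [0.85 1.25 0.38] [-0.41  0.77 -0.04]
0.008 [-0.69  0.19  3.11] [-0.05  0.31  0.02]
23.3833 45.507992067079364
```

View pics/s7.png

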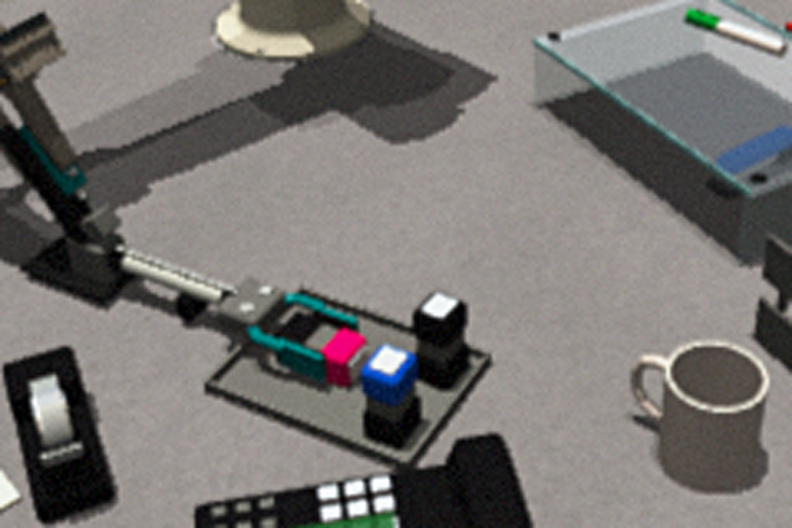

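View pics/t7.png

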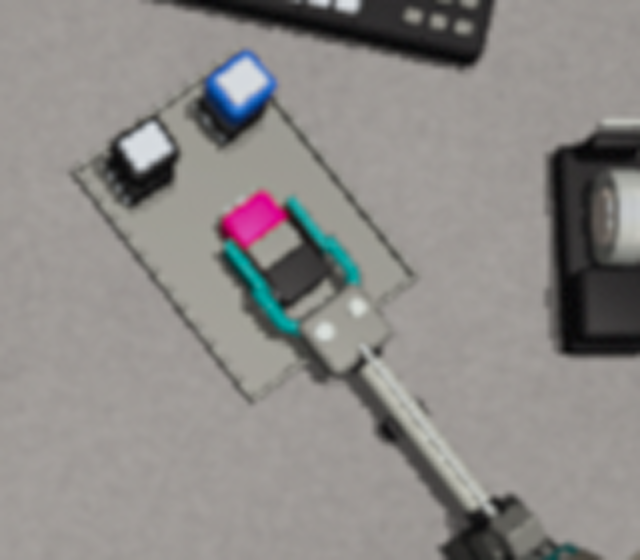

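```bash
python3 - <<'E'
from h import *
from workcell import bot
bot.hold(.2)
bot.set_gripper(.052/.092,28)
bot.set_gripper(.058/.092,28)
bot.hold(.2)
print(bot.current_clock(),bot.current_opening()*92,np.round(bot.current_contact_force(),2),np.round(bot.current_ft_torque(),2))
c=bot.read_camera("scene");cv2.imwrite("pics/s8.png",cv2.resize(c["pixels"][150:310,120:360],None,fx=3.3,fy=3.3,interpolation=cv2.INTER_CUBIC))
c=bot.read_camera("top");cv2.imwrite("pics/t8.png",cv2.resize(c["pixels"][90:230,250:410],None,fx=4,fy=4,interpolation=cv2.INTER_CUBIC))
E
```

```text
24.4917 58.211270092882565 [ 0.85  0.38 -2.38] [-0.35  0.78  0.  ]
```

View pics/s8.png

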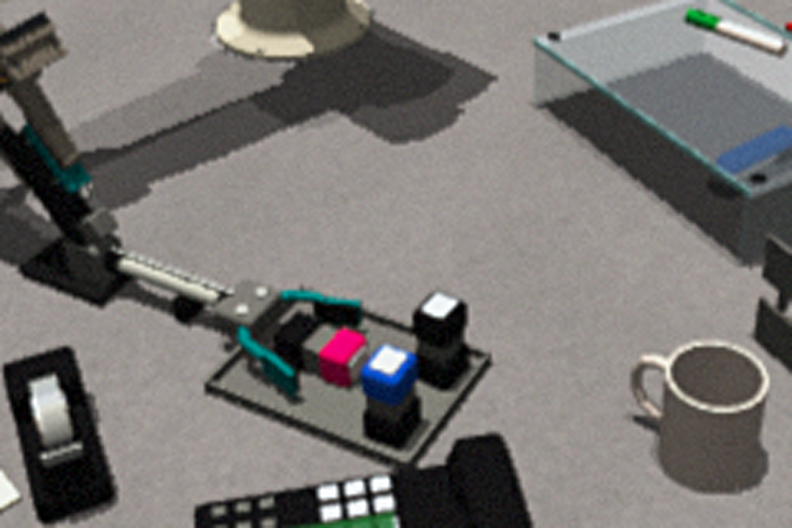

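View pics/t8.png

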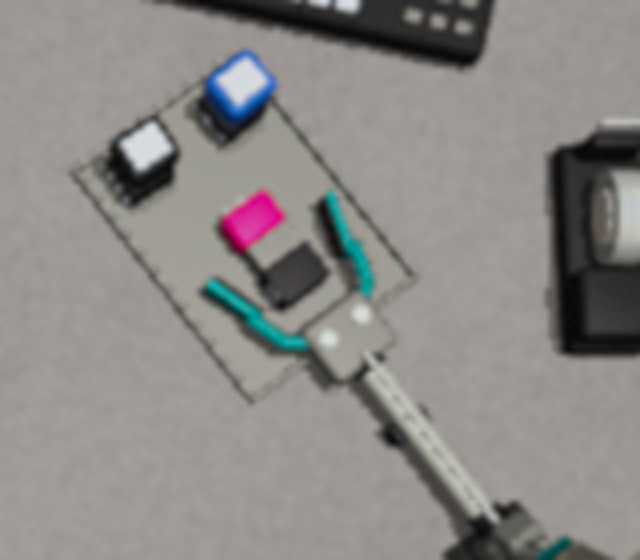

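```bash
python3 - <<'E'
from h import *
from workcell import bot
t=P["tray"];w=.0582
p=np.array(bot.current_ee_pos());d=np.array([np.cos(t[2]),np.sin(t[2]),0])
bot.line_to(p+[0,0,.045],max_speed=.08)
bot.line_to(p+[0,0,.045]-.19*d,max_speed=.1)
def go(z,sp):
    q=at(trayp(-30,0),t[2]);q[:2]-=.195*d[:2]
    p,o=tool(q,z,w,0,-1);bot.line_to(p,rot=o,max_speed=sp)
go(.006,.06)
bot.hold(.3);f0=np.array(bot.current_contact_force());print(f0.round(2))
for z in np.arange(.004,-.0025,-.001):
    go(z,.02);bot.hold(.12);f=np.array(bot.current_contact_force());m=np.array(bot.current_ft_torque())
    print(round(z,4),(f-f0).round(2),m.round(2))
    if f[2]-f0[2]>1.8: break
print(bot.current_clock(),bot.current_opening()*92)
c=bot.read_camera("scene");cv2.imwrite("pics/s9.png",cv2.resize(c["pixels"][120:310,30:330],None,fx=2.6,fy=2.6,interpolation=cv2.INTER_CUBIC))
c=bot.read_camera("top");cv2.imwrite("pics/t9.png",cv2.resize(c["pixels"][90:290,250:450],None,fx=3,fy=3,interpolation=cv2.INTER_CUBIC))
E
```

```text
[-0.06  0.13 -3.07]
0.004 [ 0.08 -0.21  0.7 ] [-0.39  0.78 -0.04]
0.003 [-0.42 -0.55  0.67] [-0.35  0.73 -0.  ]
0.002 [ 1.11 -0.88  0.93] [-0.44  0.76  0.  ]
0.001 [-0.77  0.63  0.19] [-0.38  0.78  0.02]
0.0 [-2.4  -1.04  3.22] [-0.05  0.37  0.04]
30.3667 58.18490139509489
```

View pics/s9.png

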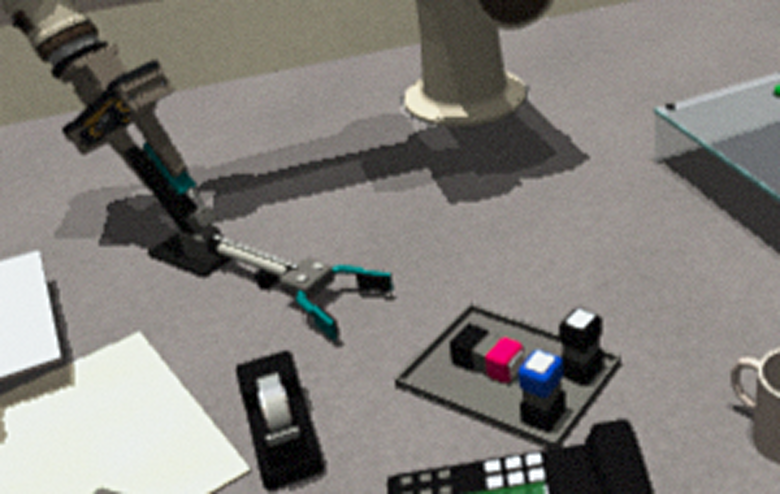

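View pics/t9.png

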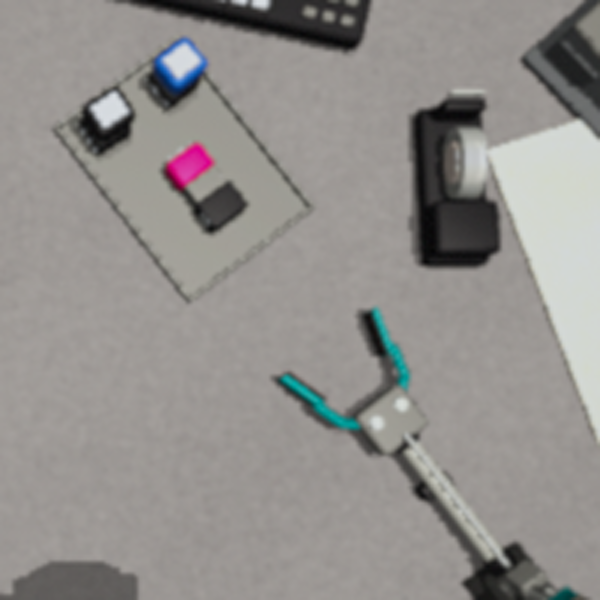

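```bash
python3 - <<'E'
from h import *
from workcell import bot
bot.set_gripper(.064/.092,28);bot.set_gripper(1.0)
Rm=Rot.from_rotvec(bot.current_tool_rot()).as_matrix()
p=np.array(bot.current_ee_pos())
print(bot.current_clock(),np.round(bot.current_contact_force(),2))
bot.line_to(p-Rm[:,2]*.14,max_speed=.1)
bot.hold(.3)
print(bot.current_clock(),bot.current_opening(),np.round(bot.current_contact_force(),2))
c=bot.read_camera("scene");cv2.imwrite("pics/s10.png",cv2.resize(c["pixels"][120:310,30:330],None,fx=2.6,fy=2.6,interpolation=cv2.INTER_CUBIC))
c=bot.read_camera("top");cv2.imwrite("pics/t10.png",cv2.resize(c["pixels"][90:290,250:450],None,fx=3,fy=3,interpolation=cv2.INTER_CUBIC))
E
```

```text
31.35 [ 1.44  0.09 -0.75]
33.2 1.0005575723480093 [0.48 0.56 0.3 ]
```

View pics/s10.png

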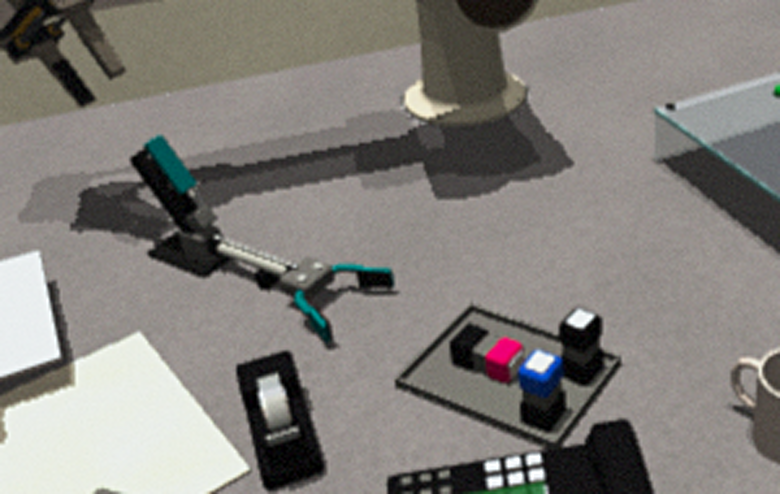

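View pics/t10.png

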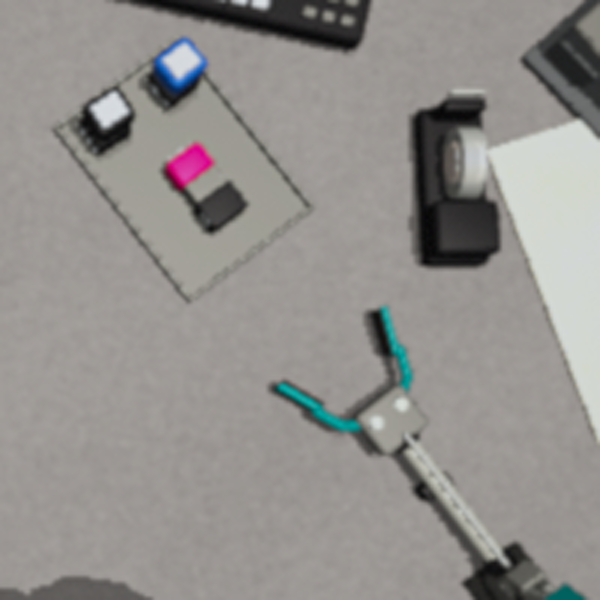

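The reacher stands upright on its feet about 35 mm or more short of the tray (jaw tips at px ~(275,385) and (383,310)). The pink stamp lies on its side in the tray's free part (px ~(205,187)). The gripper is clear of everything.

```bash
python3 -c "
from workcell import bot
bot.job_done();print(bot.current_clock())"
```

```text
the job is handed in; nothing more can be done
the job is handed in; nothing more can be done
```

The job is done and handed in at about 33 s of the 64 s allowed; no verdict is reported back.

- **What I did:** I took the reacher by its grip and trigger and slid its open jaws around the pink stamp under the riser. Squeezing with 28 N closed them on it (fingers 45.4 mm apart). I drew it about 170 mm out and lowered it into the tray until I felt it touch the floor, about where expected. I then opened the jaws, lifted clear, stood the reacher on open desk short of the tray, let go and backed away.
- **Last checks:**
  - **Stamp:** the final pictures show it on its side in the tray, about 28 mm short of the tray's middle and within about 7 mm of its centre line.
  - **Reacher:** it is standing on its feet with its jaws springing open, clear of the tray and riser.
  - **Upright stamps and tape dispenser:** they show no visible movement. The stapler, marker and pen cup looked untouched in the earlier pictures. The final crops leave out the stapler and pen cup and show only the marker's tip.
  - **Gripper:** the force reading is at noise level, so it touches nothing.
- **Not confirmed:** I could not measure the jaw contact forces directly. That both jaws held the stamp is judged from the pictures and finger opening. No check failed or disagreed.

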